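Fit the spacer sleeve and press the keyed shaft home in a pulley

TASK

Slip the taller of the two spacer sleeves over the pulley's upright spigot until it sits on the pulley face, leaving the shorter sleeve where it stands. Then take the keyed shaft out of its stand, lower it into the bore, turn it until its key drops into the keyway, and keep pushing against the spring pad below until its collar bears on the sleeve. Finish while still gripping the shaft by its square head and pressing it fully home, as you would while someone fits the retaining screw: do not let go.

Things in the scene. Friction and masses are not known exactly. Their poses are not given: they have to be found in the camera images.
- pulley: Grey metal double-groove belt pulley, 100 mm across, fixed on a grey base plate 130 x 100 x 15 mm; it cannot move or turn. Origin: on the desk, on the pulley's vertical axis; z up. Flat top face 60 mm up; from it a round steel spigot, 38 mm outside, rises to 92 mm. Own +x points from the axis to the keyway, toward the robot give or take 30 degrees.
- spigot_top (a point): Centre of the mouth of the spigot's bore, 92 mm above the desk; axes as the pulley. Rim chamfered 2.5 mm inside and out. Bore 24.4 mm in diameter, open down to the base plate, with one keyway (slot) on its +x side, 9.4 mm wide, reaching out to 16.8 mm from the axis, along its whole length.
- pulley_face (a point): Point on the pulley's axis level with its flat top face, 60 mm above the desk: where the middle of the sleeve's lower end must come to lie.
- pad (a joint): Brass spring pad, 21 mm across, inside the bore; its top is 35 mm above the desk when free (0). The value grows in m as it is pressed down, at most 0.012. It resists with 6 N at first and 10 N at 0.010, more than the shaft's weight; the fully seated shaft presses it to 0.010.
- tall_sleeve: Plain steel tube, loose, standing on the desk: 54 mm outside and 41 mm inside diameter, 36 mm tall, about 0.14 kg, mouths chamfered. Origin: centre of its lower end; z along its axis, up. Can be gripped across its outside from above. It and the short sleeve may stand in each other's places.
- short_sleeve: The same tube but only 20 mm tall: the wrong one, to be left where it stands. Origin: centre of its lower end.
- shaft: Loose steel shaft, about 0.32 kg, hanging upright by its collar in its stand; lifts straight up. Origin: centre of its lower end; z up along the shaft, +x toward the key, which points to the robot give or take 60 degrees. 22 mm in diameter, 71 mm long up to the collar, lower end chamfered. Key: a bar 7 mm wide, out to 15 mm from the axis, from 22 to 62 mm above the lower end.
- collar_under (a point): On the shaft's axis at the collar's underside, 71 mm above its lower end. Collar: disc 50 mm across, 8 mm thick, with a small lug 10 mm wide, out to 33 mm from the axis, right over the key. With the shaft home on the tall sleeve this point is 96 mm above the desk; a misplaced key on the spigot's rim stops it at 141 mm.
- shaft_head (a point): Middle of the shaft's square head, 100 mm above its lower end: the place to grip. The head is 22 x 22 mm, from 79 to 121 mm above the lower end, its faces square to the shaft's x and y axes.
- shaft_stand: Fixed light grey metal bracket: a plate 80 x 80 x 8 mm, its top 78 mm above the desk, on two side walls, with a hole 34 mm across in the middle in which the shaft hangs (its lower end 7 mm above the desk). Origin: under the hole, on the desk.

How it is judged:
By the outcome, as a careful person would: the job done as asked, in the order asked, and still so for the second after the job is handed in, while the arm keeps its last pose, push and grip.
It also fails if it takes over 58 s, if anything falls off the work surface, if the arm or the gripper's body presses on something with over 40 N, if the wrist force passes 120 N, or if a joint passes its speed limit or range.

ROBOT

A 6-joint arm with a two-finger parallel gripper is mounted at the origin on a cart in front of the work surface, level with it; the furniture and walls round the work are solid. World frame = base frame: x ahead of the robot, y to its left, z up, the work surface at z = 0. Lengths are in m, angles in rad, forces in N, time in s.
With the tool pointing down it reaches from about 0.35 to 0.975 m from the base axis. Payload 4.9 kg.
Tool frame: the origin (TCP) lies on the centre line of the jaws, within the pads' length; the fingertips stand manip.tip_reach ahead of it and the grasp point (between the pads) is the TCP (manip.tip_reach is the distance from the TCP to the fingertips, in m); z points along the fingers, y is the line along which they close (so a half turn about z gives the same grasp; the last joint's range is limited). The gripper opens to 85 mm and grips with 20 to 120 N. Pads are 22 mm wide; open, the fingers measure 114 mm over their backs; the gripper's body (76 mm by 85 mm) begins 54 mm behind the grasp point. The pads swing forward as they close: fully open they stand 13 mm farther back than shut.
Start: joints at [1.074, 0.053, 1.613, -0, 1.476, -0.119], TCP at [0.231, 0.581, 0.25] pointing down, gripper open.
Joint ranges: [-3.01, 3.01], [-1.01, 2.22], [0.06, 2.58], [-1.02, 4.17], [0.09, 2.62], [-3.14, 3.14]. Speed limits (rad/s): [2.57, 2.57, 3.14, 3.14, 3.14, 3.14].

INTERFACE

Orientations are given as a unit quaternion [w, x, y, z].
In Python, from plant import manip gives the robot as it stands. The module is installed in compiled form; this text tells all that it offers.
- The arm moves only by the tool move_arm, never from a script. Its argument "rows" is a list of rows, each a list of 7 numbers: the shift along the tool's x, y, z in cm, then the turn, a rotation vector about the tool's x, y, z in degrees, then the opening, from -1 (shut) to 1 (fully open). In form: [[tx, ty, tz, ax, ay, az, jaw], ...]. A call has 1 to 20 rows; each row shifts and turns the commanded pose from where the row before left it, along the tool's axes as they then stand; what a row does not reach is not made up. A row lasts 1/12 s, in which the tool goes at most 41.7 mm and 7.16 degrees, less where a joint would pass 70% of its speed; a pose out of reach is approached as far as the arm can. A call is refused whole if a number of a shift passes 4.17 or a number of a turn 7.16, either way. A call with a gripper value outside its range is refused whole. The fingers move at their own pace and stop on an object; the grip force is fixed at half the most. Time passes only in rows, so rows that do not move let the fingers close. It gives the time, the measured TCP pose, the force, the opening and the grip force at its end, in the units of the state.
- manip.state(): the state, without advancing time (a new reading comes with each control period).
- manip.grab_frame(name): name is "scene" or "top" or "wrist"; returns a dict with "img" (384x512x3 uint8, blue, green, red), "mtx" (3x3 intrinsics, pixels), "k1" (the pictures are not rectified: a ray, as slopes to the right and down, at radius r is drawn at 1 + k1 r^2 times it, then the intrinsics apply), "R" (3x3) and "t" (3): a world point X has camera coordinates R X + t. Camera axes: x right, y down, z forward; pixel columns grow to the right and rows downward; lengths in m; the calibration is good to about 2 mm. A picture is of the moment at which its call begins. There is no depth.
- manip.job_done(): hands the job in; it is judged then, once.
The state is a dict: "time": time; "joint_pos": joint angles; "joint_vel": joint speeds; "joint_efforts": joint torques, N m; "tool_pos": TCP position; "tool_rot": TCP orientation; "contact_force": force on the tool from outside, world axes, zero at the start; "ft_torque": the same for the moment, N m; "gripper_width": opening from 0.0 (shut) to 1.0 (fully open); "grasp_force": force on a finger pad.
Only numpy, scipy, OpenCV 4.12 (cv2) and the standard library are available. Lean on these libraries where they do the work, as an engineer would, in place of code of your own. Each camera call takes 0.05 s, during which the arm holds its last target. There are 200 camera calls.

## Working session

There is one attempt and no reset: what is moved stays moved. The work goes in short steps, Python scripts to look and compute and a tool call to move; the robot and the scene stay as the last step left them, time stands still between calls to the robot, and variables do not carry over. Pictures are saved under pics/ and viewed, at most 10 in all, crops included, and the job is handed in when it is done.

Besides the shell and the picture viewer there is one more tool, called after "Emit:" as a command line: name --pt "numbers of a row" for each row, then --argument value for the rest. move_arm: Moves the arm, as the interface text tells. Its arguments: {"type":"object","properties":{"rows":{"type":"array","items":{"type":"array","items":{"type":"number"}}}},"required":["rows"]}

```bash
mkdir -p pics
python3 - <<'E'
from plant import manip
import cv2,numpy as np,pickle
s=manip.state();print(s, manip.tip_reach)
d={}
for n in("scene","top","wrist"):
    f=manip.grab_frame(n);d[n]=f
    print(n,f["mtx"].tolist(),f["k1"],f["R"].round(3).tolist(),f["t"].round(3).tolist())
pickle.dump(d,open("f0.pkl","wb"))
cv2.imwrite("pics/a.png",cv2.resize(d["scene"]["img"],(800,600),interpolation=cv2.INTER_CUBIC))
cv2.imwrite("pics/b.png",cv2.resize(d["top"]["img"],(800,600),interpolation=cv2.INTER_CUBIC))
E
```

```text
{'time': 0.0, 'joint_pos': array([ 1.07401454e+00,  5.33502425e-02,  1.61429533e+00, -2.34953970e-05,
        1.47602692e+00, -1.18982992e-01]), 'joint_vel': array([ 0.00129551,  0.00065311, -0.00092714,  0.00040147,  0.00168837,
        0.00144941]), 'joint_efforts': array([-5.91142343e-04, -3.93694675e+01, -3.70169413e+01, -2.18450882e-04,
        7.23719801e-03, -6.92221278e-06]), 'tool_pos': array([0.23025814, 0.58040148, 0.2490663 ]), 'tool_rot': array([-3.03994703e-04,  1.87776777e-01,  9.82211179e-01, -9.94563884e-04]), 'contact_force': array([-0.15660495, -0.25442999,  0.36168724]), 'ft_torque': array([-0.01578811, -0.00867125, -0.03010301]), 'grasp_force': 0.0, 'gripper_width': 1.0036089574138563} 0.019
scene [[477.03591911886963, 0.0, 251.37969565947589], [0.0, 477.03591911886963, 200.2364169433727], [0.0, 0.0, 1.0]] 0.06605306670178593 [[0.815, -0.58, -0.016], [-0.234, -0.303, -0.924], [0.531, 0.756, -0.383]] [-0.397, 0.199, 0.833]
top [[444.9992388593909, 0.0, 255.69616028728504], [0.0, 444.9992388593909, 190.30150235143753], [0.0, 0.0, 1.0]] -0.10356192467005838 [[-0.012, -1.0, -0.029], [-0.991, 0.016, -0.136], [0.136, 0.027, -0.99]] [-0.006, 0.504, 1.078]
wrist [[325.99499522337294, 0.0, 256.8063374785825], [0.0, 325.99499522337294, 191.371961554385], [0.0, 0.0, 1.0]] -0.0005083834536118051 [[0.37, 0.929, -0.003], [0.892, -0.354, 0.28], [0.259, -0.106, -0.96]] [-0.623, -0.036, 0.379]
```

View pics/a.png

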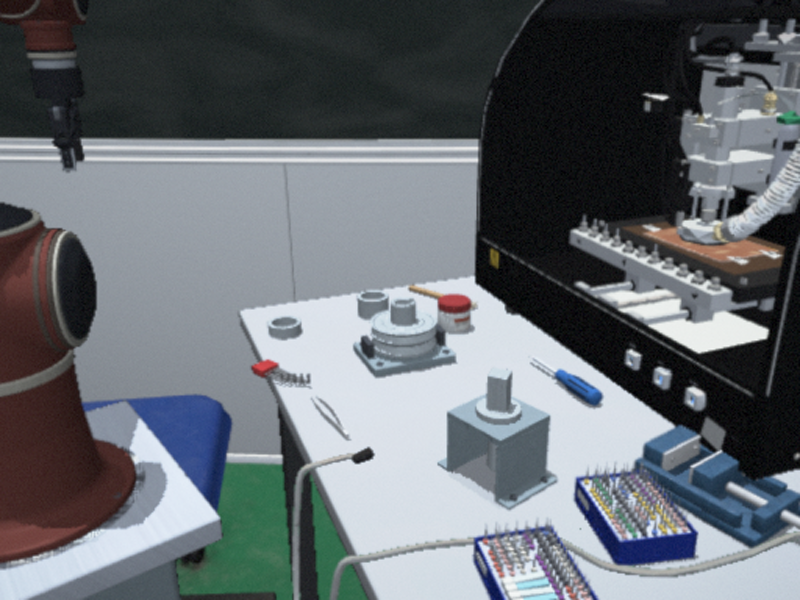

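View pics/b.png

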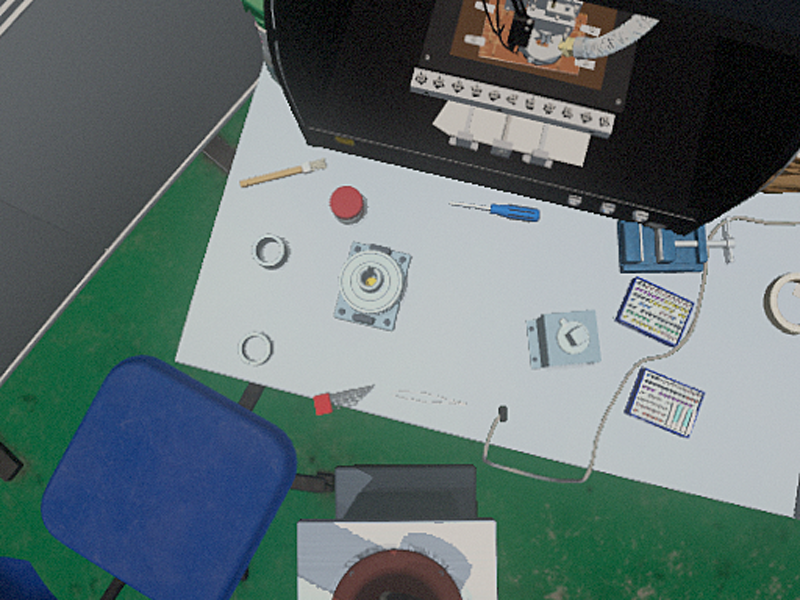

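The pictures show (800-px scale): in the top view the sleeves are at about (270,250) and (256,348), the pulley bore at (370,280), and the shaft head at (572,336). In the scene view the sleeve at (373,303), beside the pulley, looks taller than the one at (285,326).

```bash
cat > h.py <<'E'
import numpy as np,cv2
def ray(f,u,v):
    M=f["mtx"];x=(u-M[0,2])/M[0,0];y=(v-M[1,2])/M[1,1]
    rd=np.hypot(x,y);r=rd
    for _ in range(20): r=rd/(1+f["k1"]*r*r)
    s=r/rd if rd else 1
    R=np.array(f["R"]);t=np.array(f["t"])
    d=R.T@np.array([x*s,y*s,1]);return -R.T@t,d/np.linalg.norm(d)
def plane(f,p,z):
    c,d=ray(f,*p);return c+d*(z-c[2])/d[2]
def tri(obs):
    A=np.zeros((3,3));b=np.zeros(3);L=[]
    for f,p in obs:
        c,d=ray(f,*p);P=np.eye(3)-np.outer(d,d);A+=P;b+=P@c;L.append((c,P))
    X=np.linalg.solve(A,b);return X,[np.linalg.norm(P@(X-c)) for c,P in L]
def proj(f,X):
    c=np.array(f["R"])@X+np.array(f["t"]);a=c[:2]/c[2];a=a*(1+f["k1"]*(a@a))
    return a*[f["mtx"][0,0],f["mtx"][1,1]]+f["mtx"][:2,2]
E
python3 - <<'E'
import pickle;from h import *
d=pickle.load(open("f0.pkl","rb"));k=.64
for n,a,b in(("sleeveFar",(269,250),(373,296)),("sleeveNear",(256,347),(285,322)),("bore",(370,279),(403,302)),("head",(572,335),(500,371))):
    X,e=tri([(d["top"],np.array(a)*k),(d["scene"],np.array(b)*k)]);print(n,X.round(3),np.round(e,4))
def en(n,x0,y0,x1,y1,s): return cv2.resize(d[n]["img"][y0:y1,x0:x1],None,fx=s,fy=s,interpolation=cv2.INTER_CUBIC)
im=np.zeros((600,800,3),np.uint8)
for (a,x,y) in ((en("top",150,145,280,240,3),0,0),(en("top",330,190,396,240,6),400,0),(en("scene",165,180,300,240,3),0,300),(en("scene",285,230,360,325,3),420,310)):
    im[y:y+a.shape[0],x:x+a.shape[1]]=a[:600-y,:800-x]
cv2.imwrite("pics/c.png",im)
E
```

```text
sleeveFar [0.587 0.199 0.033] [0.001 0.001]
sleeveNear [0.429 0.222 0.018] [0.0002 0.0002]
bore [0.527 0.029 0.09 ] [0.0015 0.0015]
head [ 0.436 -0.269  0.124] [0.0046 0.0046]
```

View pics/c.png

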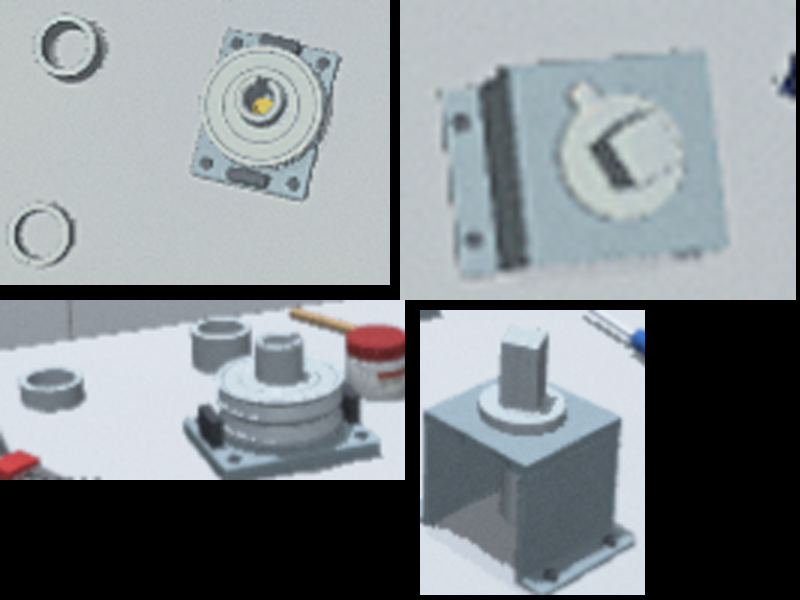

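The crops show the far sleeve as tall (top measured at 33 mm, against 18 mm for the near one). The pulley notch at crop (263,82) and the lug at (578,90) both appear on the far (+x) side, so I'll check them with the wrist camera. Moving over the tall sleeve.

Emit:
move_arm --pt "-2.6 -1.23 0.2 0 0 0 1" --pt "-2.6 -1.23 0.2 0 0 0 1" --pt "-2.6 -1.23 0.2 0 0 0 1" --pt "-2.6 -1.23 0.2 0 0 0 1" --pt "-2.6 -1.23 0.2 0 0 0 1" --pt "-2.6 -1.23 0.2 0 0 0 1" --pt "-2.6 -1.23 0.2 0 0 0 1" --pt "-2.6 -1.23 0.2 0 0 0 1" --pt "-2.6 -1.23 0.2 0 0 0 1" --pt "-2.6 -1.23 0.2 0 0 0 1" --pt "-2.6 -1.23 0.2 0 0 0 1" --pt "-2.6 -1.23 0.2 0 0 0 1" --pt "-2.6 -1.23 0.2 0 0 0 1" --pt "-2.6 -1.23 0.2 0 0 0 1" --pt "-2.6 -1.23 0.2 0 0 0 1" --pt "-2.6 -1.23 0.2 0 0 0 1"

```text
time: 1.48
tool_pos: [0.5452, 0.2433, 0.2178]
tool_rot: [-0.0, 0.188, 0.982, -0.0]
contact_force: [0.1, 0.2, -0.6]
gripper_width: 1.003
grasp_force: 0.0
```

```bash
cat >> h.py <<'E'
import pickle
def snap(name,n="wrist"):
    from plant import manip
    f=manip.grab_frame(n);s=manip.state();pickle.dump((f,s),open(name+".pkl","wb"))
    cv2.imwrite("pics/%s.png"%name,cv2.resize(f["img"],(800,600),interpolation=cv2.INTER_CUBIC));return f,s
def toolR(s):
    from scipy.spatial.transform import Rotation as Ro
    q=s["tool_rot"];return Ro.from_quat([q[1],q[2],q[3],q[0]]).as_matrix()
def cm(s,target): return (toolR(s).T@(np.array(target)-s["tool_pos"])*100).round(2)
E
python3 - <<'E'
from h import *
f,s=snap("w1");R=toolR(s)
c,d=ray(f,256.8,191.4)
print(s["tool_pos"],R.round(3).tolist(),"cam in tool",R.T@(c-s["tool_pos"]),R.T@d)
print(s["joint_pos"].round(2))
for X in([.587,.199,.036],[.527,.029,.092],[.429,.222,.02]): print(proj(f,np.array(X))*1.5625)
E
```

```text
[0.5480302  0.23965842 0.21736855] [[-0.928, 0.372, 0.001], [0.372, 0.928, -0.003], [-0.003, -0.003, -1.0]] cam in tool [ 0.0740993   0.00107706 -0.12356567] [-0.27731043  0.00209688  0.96077808]
[ 0.29  0.01  1.71 -0.    1.42 -0.9 ]
[363.01357483 354.04584311]
[ 23.62809833 405.6714753 ]
[296.4996211   98.18298294]
```

View pics/w1.png

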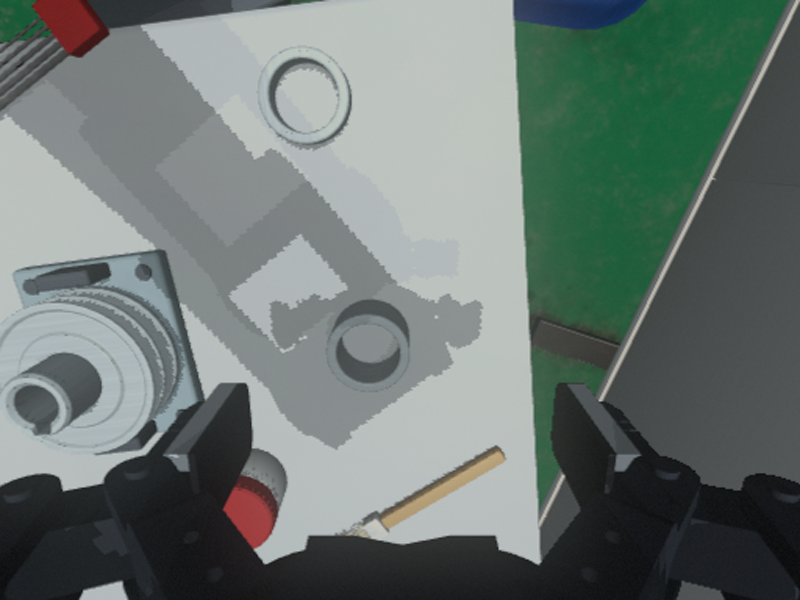

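The wrist view shows the tall sleeve's rim centred near (368,350). The bore centre is near (38,402) and its notch is near (43,430), so the keyway looks to be on the side away from the robot.

Run:
```python
from h import *
f,s=pickle.load(open("w1.pkl","rb"));d=pickle.load(open("f0.pkl","rb"))
X=plane(f,np.array([368,350])*.64,.036);print(X, cm(s,[X[0],X[1],.10]))
print(tri([(f,np.array([368,350])*.64),(d["top"],np.array([269,250])*.64),(d["scene"],np.array([373,296])*.64)]))
b=plane(f,np.array([38,402])*.64,.092);k=plane(f,np.array([43,430])*.64,.092);print(b,k,np.degrees(np.arctan2(*(k-b)[1::-1])))
print(manip.state()["tool_pos"] if 0 else "")
```

```text
[0.58560908 0.20306213 0.036     ] [-4.82 -1.97 11.75]
(array([0.58752474, 0.200609  , 0.03146093]), [np.float64(0.0014592912156361074), np.float64(0.0015137113681661075), np.float64(0.0016731551497780814)])
[0.52799603 0.03747932 0.092     ] [0.54360516 0.03056447 0.092     ] -23.89333349202557
```

Emit:
move_arm --pt "-1 -0.4 2.4 0 0 0 1" --pt "-1 -0.4 2.4 0 0 0 1" --pt "-1 -0.4 2.4 0 0 0 1" --pt "-1 -0.4 2.4 0 0 0 1" --pt "-0.8 -0.4 2.2 0 0 0 1" --pt "0 0 0 0 0 0 1" --pt "0 0 0 0 0 0 1"

```text
time: 2.12
tool_pos: [0.5805, 0.2079, 0.0986]
tool_rot: [-0.002, 0.188, 0.982, -0.001]
contact_force: [-0.1, 0.7, 0.3]
gripper_width: 1.001
grasp_force: 0.0
```

Run:
```python
from h import *
f,s=snap("w2");print(s["tool_pos"])
g=cv2.GaussianBlur(cv2.cvtColor(f["img"],cv2.COLOR_BGR2GRAY),(5,5),0)
print(cv2.HoughCircles(g,cv2.HOUGH_GRADIENT,1,15,param1=80,param2=25,minRadius=20,maxRadius=80))
```

```text
[0.58165087 0.20853112 0.10060001]
[[[253.5 232.5  43.3]
  [253.5 214.5  38.9]
  [  3.5 239.5  65.7]]]
```

View pics/w2.png

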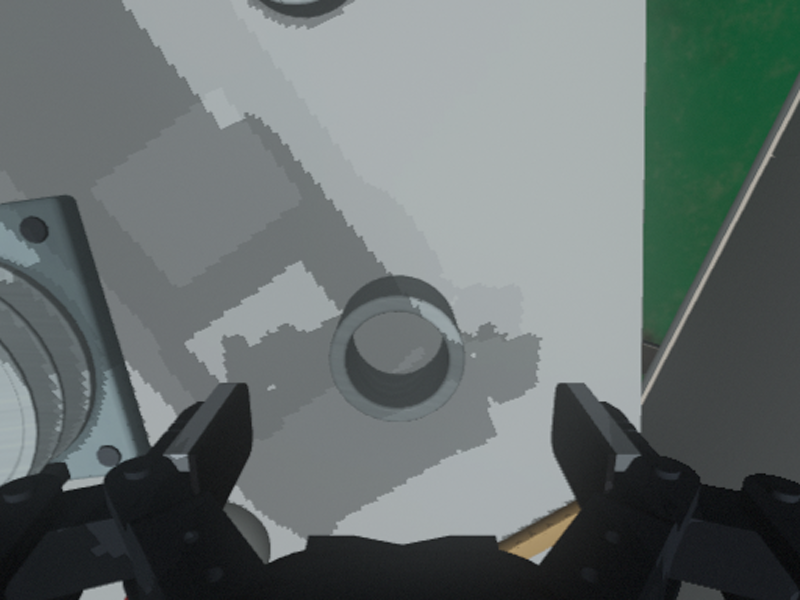

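The rim's outer edge spans 330–464 × 296–421, so its centre is about (397,358), between the fingers, whose midline is at x≈400.

Run:
```python
from h import *
f1,s1=pickle.load(open("w1.pkl","rb"));f,s=pickle.load(open("w2.pkl","rb"))
X=plane(f,np.array([397,358.5])*.64,.036);print(X, cm(s,[X[0],X[1],.026]))
print(tri([(f1,np.array([368,350])*.64),(f,np.array([397,358])*.64)]))
print(proj(f,s["tool_pos"])*1.5625, s["tool_pos"])
```

```text
[0.58671878 0.20251615 0.036     ] [-0.7  -0.37  7.46]
(array([0.58527624, 0.20323367, 0.03814947]), [np.float64(0.00046977423338927303), np.float64(0.0004697742333892619)])
[408.17343483 428.48745513] [0.58165087 0.20853112 0.10060001]
```

Emit:
move_arm --pt "-0.4 -0.1 1.4 0 0 0 1" --pt "-0.3 -0.1 1.5 0 0 0 1" --pt "0 0 1.5 0 0 0 1" --pt "0 0 1.5 0 0 0 1" --pt "0 0 1.1 0 0 0 1" --pt "0 0 0.4 0 0 0 1" --pt "0 0 0 0 0 0 1" --pt "0 0 0 0 0 0 -1" --pt "0 0 0 0 0 0 -1" --pt "0 0 0 0 0 0 -1" --pt "0 0 0 0 0 0 -1" --pt "0 0 0 0 0 0 -1" --pt "0 0 0 0 0 0 -1" --pt "0 0 0 0 0 0 -1"

```text
time: 3.33
tool_pos: [0.5889, 0.2041, 0.0279]
tool_rot: [0.001, 0.188, 0.982, 0.001]
contact_force: [0.0, 0.1, 6.2]
gripper_width: 0.61
grasp_force: 63.4
```

Emit:
move_arm --pt "0 0 -1.5 0 0 0 -1" --pt "0 0 -2.4 0 0 0 -1" --pt "0 0 -2.4 0 0 0 -1" --pt "0 0 -2.4 0 0 0 -1" --pt "0 0 -2.4 0 0 0 -1" --pt "0 0 -2.1 0 0 0 -1" --pt "-0.6 -2.2 0 0 0 0 -1" --pt "-0.6 -2.2 0 0 0 0 -1" --pt "-0.6 -2.2 0 0 0 0 -1" --pt "-0.6 -2.2 0 0 0 0 -1" --pt "-0.6 -2.2 0 0 0 0 -1" --pt "-0.6 -2.2 0 0 0 0 -1" --pt "-0.6 -2.2 0 0 0 0 -1" --pt "-0.6 -1.8 0 0 0 0 -1" --pt "-0.4 -0.9 0 0 0 0 -1" --pt "0 0 0 0 0 0 -1" --pt "0 0 0 0 0 0 -1"

```text
time: 4.75
tool_pos: [0.569, 0.0165, 0.1584]
tool_rot: [-0.0, 0.188, 0.982, 0.0]
contact_force: [-0.5, -0.2, -1.7]
gripper_width: 0.617
grasp_force: 63.2
```

Run:
```python
from h import *
f,s=snap("w3");print(s["tool_pos"],s["joint_pos"].round(2))
print(proj(f,np.array([.528,.033,.092]))*1.5625)
```

```text
[0.56907806 0.01705233 0.15830841] [-0.1  -0.    1.83  0.    1.32 -1.29]
[403.89345117 224.32240351]
```

View pics/w3.png

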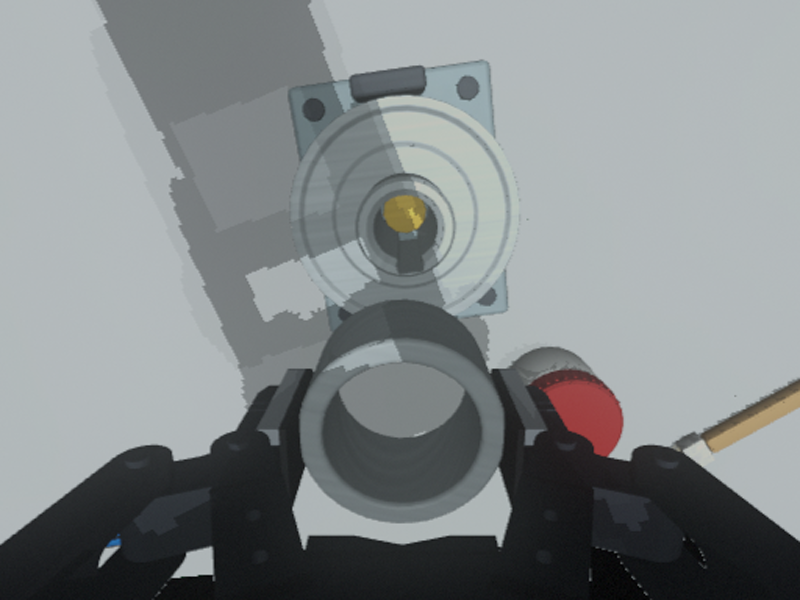

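The spigot rim spans 356–455 × about 179–274, centred at (405.5,227). The keyway is centred near (410,262). The held sleeve's top rim is centred near (402,431).

Run:
```python
from h import *
f,s=pickle.load(open("w3.pkl","rb"));f1,_=pickle.load(open("w1.pkl","rb"))
for p in((405.5,226.5),(405.5,229)):
    print(plane(f,np.array(p)*.64,.092))
print("tri",tri([(f,np.array([405.5,227])*.64),(f1,np.array([38,402])*.64)]))
b=plane(f,np.array([405.5,227])*.64,.092)
k=plane(f,np.array([410.5,267])*.64,.092);print("key",k,np.hypot(*(k-b)[:2]),np.degrees(np.arctan2(*(k-b)[1::-1])))
sl=plane(f,np.array([402,431])*.64,.1666);print("sleeve",sl)
print("move",toolR(s).T@(b-sl)*100, cm(s,[b[0],b[1],.16]))
# refit rim by edges
X=lambda a,r,z:[b[0]+r*np.cos(a),b[1]+r*np.sin(a),z]
for r,z in((.0165,.092),(.019,.0895),(.0147,.092)):
    P=np.array([proj(f,np.array(X(a,r,z)))*1.5625 for a in np.linspace(0,6.28,60)]);print(r,P.min(0).round(1),P.max(0).round(1))
Y=np.array([proj(f,np.array([sl[0]+.027*np.cos(a),sl[1]+.027*np.sin(a),.1656]))*1.5625 for a in np.linspace(0,6.28,60)]);print(Y.min(0),Y.max(0))
```

```text
[0.52897243 0.03325613 0.092     ]
[0.52983742 0.03291342 0.092     ]
tri (array([0.52937785, 0.0329396 , 0.0871418 ]), [np.float64(0.0004280702694982995), np.float64(0.00042807026949826985)])
key [0.54398806 0.029351   0.092     ] 0.01533067226419186 -14.49293455584761
sleeve [0.56674312 0.01671807 0.1666    ]
move [4.09822182 0.14028581 7.46223727] [ 4.31  0.03 -0.17]
0.0165 [361.2 181.5] [449.9 270.3]
0.019 [355.  174.1] [455.9 275.1]
0.0147 [366.  186.6] [445.  265.6]
[296.17402595 329.23071571] [507.8100189  517.58766331]
```

Emit:
move_arm --pt "1.2 0 0 0 0 0 -1" --pt "1.5 0.03 0 0 0 0 -1" --pt "1.5 0.02 0 0 0 0 -1" --pt "0 0 1.2 0 0 0 -1" --pt "0 0 1.2 0 0 0 -1" --pt "0 0 0.8 0 0 0 -1" --pt "0 0 0 0 0 0 -1" --pt "0 0 0 0 0 0 -1"

```text
time: 5.47
tool_pos: [0.5299, 0.0324, 0.1249]
tool_rot: [-0.001, 0.188, 0.982, -0.0]
contact_force: [0.4, -0.1, -2.0]
gripper_width: 0.612
grasp_force: 63.2
```

Run:
```python
from h import *
f,s=snap("w4");print(s["tool_pos"],s["contact_force"])
i=f["img"][150:375,105:405];cv2.imwrite("pics/w4c.png",cv2.resize(i,(800,600),interpolation=cv2.INTER_CUBIC))
b=[.5291,.033]
for r,z in((.019,.0895),(.0147,.092)):
    P=np.array([proj(f,np.array([b[0]+r*np.cos(a),b[1]+r*np.sin(a),z]))-[105,150] for a in np.linspace(0,6.28,60)])*2.667;print(r,P.min(0).round(1),P.max(0).round(1))
```

```text
[0.5305171  0.03227685 0.12576451] [ 0.1447387   0.48253325 -1.74793788]
0.019 [314.5 132.5] [507.1 310.7]
0.0147 [335.3 158.1] [486.4 297.6]
```

View pics/w4c.png

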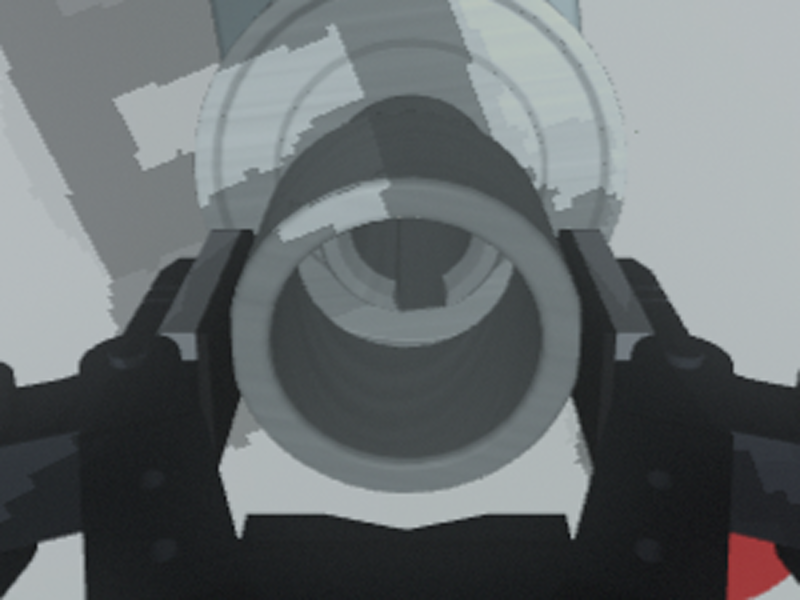

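Looking through the sleeve: its lower inner edge bottoms at crop (405,347) and the spigot rim at about (412,312). The keyway notch is at (420,295).

Run:
```python
from h import *
f,s=pickle.load(open("w4.pkl","rb"))
z0=s["tool_pos"][2]-.0277;print(z0)
for b in([.5291,.033],s["tool_pos"][:2]):
  for r,z in((.0205,z0),(.0215,z0),(.0165,.092),(.019,.0895)):
    P=np.array([proj(f,np.array([b[0]+r*np.cos(a),b[1]+r*np.sin(a),z]))-[105,150] for a in np.linspace(0,6.28,200)])*2.667;print(b,r,P.min(0).round(1),P.max(0).round(1),P.mean(0).round(1))
```

```text
0.09806451415120543
[0.5291, 0.033] 0.0205 [301.8 138.9] [520.4 339.7] [411.2 241.5]
[0.5291, 0.033] 0.0215 [296.4 133.6] [525.7 344.3] [411.2 241.3]
[0.5291, 0.033] 0.0165 [326.  149.1] [495.8 305.8] [411.  228.8]
[0.5291, 0.033] 0.019 [314.4 132.5] [507.2 310.8] [411.  223.4]
[0.5305171  0.03227685] 0.0205 [301.3 147.2] [519.3 346.9] [410.4 249.2]
[0.5305171  0.03227685] 0.0215 [295.9 141.9] [524.6 351.5] [410.4 249. ]
[0.5305171  0.03227685] 0.0165 [325.4 157. ] [494.8 312.9] [410.2 236.3]
[0.5305171  0.03227685] 0.019 [313.9 140.4] [506.2 317.8] [410.2 230.8]
```

Emit:
move_arm --pt "0.08 0.08 0 0 0 0 -1" --pt "0 0 0.4 0 0 0 -1" --pt "0 0 0.4 0 0 0 -1" --pt "0 0 0.4 0 0 0 -1" --pt "0 0 0.4 0 0 0 -1" --pt "0 0 0 0 0 0 -1"

```text
time: 6.02
tool_pos: [0.5291, 0.0334, 0.109]
tool_rot: [-0.001, 0.188, 0.982, -0.0]
contact_force: [-0.5, 0.7, -0.9]
gripper_width: 0.614
grasp_force: 63.2
```

Emit:
move_arm --pt "0 0 0.5 0 0 0 -1" --pt "0 0 0.5 0 0 0 -1" --pt "0 0 0.5 0 0 0 -1" --pt "0 0 0.4 0 0 0 -1" --pt "0 0 0.1 0 0 0 -1" --pt "0 0 0.1 0 0 0 -1" --pt "0 0 0 0 0 0 -1"

```text
time: 6.6
tool_pos: [0.5298, 0.0334, 0.0891]
tool_rot: [-0.0, 0.188, 0.982, -0.0]
contact_force: [-0.2, 0.7, -2.3]
gripper_width: 0.615
grasp_force: 63.2
```

Emit:
move_arm --pt "0 0 0.1 0 0 0 -1" --pt "0 0 0 0 0 0 1" --pt "0 0 0 0 0 0 1" --pt "0 0 0 0 0 0 1" --pt "0 0 0 0 0 0 1" --pt "0 0 0 0 0 0 1" --pt "0 0 -1 0 0 0 1" --pt "0 0 -2 0 0 0 1" --pt "0 0 -2.5 0 0 0 1" --pt "0 0 -2.5 0 0 0 1" --pt "0 0 -2 0 0 5 1" --pt "0 0 -2 0 0 5 1" --pt "0 0 -1 0 0 5 1" --pt "0 0 -1 0 0 5 1" --pt "0 0 0 0 0 5 1" --pt "0 0 0 0 0 5 1" --pt "0 0 0 0 0 5 1"

```text
time: 8.02
tool_pos: [0.5301, 0.0334, 0.2297]
tool_rot: [0.001, 0.476, 0.879, 0.0]
contact_force: [0.5, -0.1, -0.3]
gripper_width: 1.001
grasp_force: 0.0
```

Emit:
move_arm --pt "-1.6 -1.8 0 0 0 0 1" --pt "-1.6 -1.8 0 0 0 0 1" --pt "-1.6 -1.8 0 0 0 0 1" --pt "-1.6 -1.8 0 0 0 0 1" --pt "-1.6 -1.8 0 0 0 0 1" --pt "-1.6 -1.8 0 0 0 0 1" --pt "-1.6 -1.8 0 0 0 0 1" --pt "-1.6 -1.8 0 0 0 0 1" --pt "-1.6 -1.8 0 0 0 0 1" --pt "-1.6 -1.8 0 0 0 0 1" --pt "-1.6 -1.8 0 0 0 0 1" --pt "-1.6 -1.8 0 0 0 0 1" --pt "-1 -1.1 0 0 0 0 1" --pt "0 0 0 0 0 0 1" --pt "0 0 0 0 0 0 1"

```text
time: 9.27
tool_pos: [0.4512, -0.2606, 0.229]
tool_rot: [0.0, 0.475, 0.88, 0.0]
contact_force: [-0.2, 0.3, -0.7]
gripper_width: 0.999
grasp_force: 0.0
```

Run:
```python
from h import *
f,s=snap("w5");print(s["tool_pos"],toolR(s).round(3).tolist(),s["joint_pos"].round(2))
g,_=snap("t5","top")
print(proj(f,np.array([.436,-.269,.128]))*1.5625)
im=cv2.resize(f["img"],(800,600),interpolation=cv2.INTER_CUBIC)
im[0:180,0:240]=cv2.resize(g["img"][150:210,197:277],(240,180),interpolation=cv2.INTER_CUBIC)
cv2.imwrite("pics/w5b.png",im)
```

```text
[ 0.4514136  -0.2599459   0.22883406] [[-0.55, 0.835, 0.001], [0.835, 0.55, 0.0], [-0.0, 0.001, -1.0]] [-0.67 -0.19  1.88  0.    1.45 -1.25]
[364.3566282  306.26577901]
```

View pics/w5b.png

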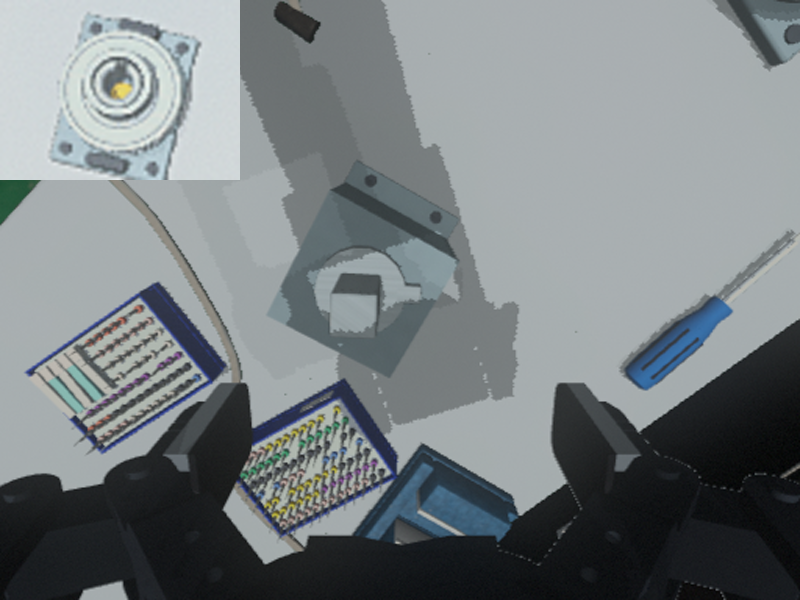

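The inset shows the sleeve seated around the spigot. The head's top corners are about (331,291), (380,294), (376,337) and (329,334), so its centre is (354,314). The lug points right (along tool +y) at (428,289).

Run:
```python
from h import *
f,s=pickle.load(open("w5.pkl","rb"));d=pickle.load(open("f0.pkl","rb"))["top"]
C=np.array([(331,291),(380,294),(376,337),(329,334)])*.64
P=np.array([plane(f,c,.128) for c in C]);print(P.round(4),np.linalg.norm(np.diff(P,axis=0),axis=1))
for i,j in((0,1),(3,2)): print("ang",np.degrees(np.arctan2(*(P[j]-P[i])[1::-1])))
for i,j in((0,3),(1,2)): print("angx",np.degrees(np.arctan2(*(P[j]-P[i])[1::-1]))+90)
c=P.mean(0)
top=np.array([330+(655-400)/6,190+142/6])
print(c,cm(s,[c[0],c[1],.17]),"tri",tri([(f,C.mean(0)),(d,top)]))
l=plane(f,np.array([428,289])*.64,.086);print("lug",l,np.degrees(np.arctan2(*(l-c)[1::-1])),np.hypot(*(l-c)[:2]))
print("tool y",np.degrees(np.arctan2(toolR(s)[1,1],toolR(s)[0,1])))
# edges near head
g=cv2.cvtColor(f["img"],cv2.COLOR_BGR2GRAY);r=cv2.resize(g[175:225,200:255],None,fx=4,fy=4,interpolation=cv2.INTER_CUBIC)
L=cv2.createLineSegmentDetector().detect(r)[0].reshape(-1,4)
for q in L:
    if np.hypot(q[2]-q[0],q[3]-q[1])>50: print(((q/4+[200,175,200,175])*1.5625).round(1))
```

```text
[[ 0.4194 -0.2712  0.128 ]
 [ 0.4389 -0.2601  0.128 ]
 [ 0.4485 -0.2788  0.128 ]
 [ 0.4294 -0.2895  0.128 ]] [0.02236007 0.02101632 0.02198962]
ang 29.564540502709757
ang 29.311774641216534
angx 28.43725139765671
angx 27.432073198723565
[ 0.43405126 -0.27489794  0.128     ] [-0.29 -2.28  5.88] tri (array([ 0.4390382 , -0.29396021,  0.06928688]), [np.float64(0.0006245873617077504), np.float64(0.0006245873617077293)])
lug [ 0.4640437 -0.2544289  0.086    ] 34.31248531376365 0.03631154258770466
tool y 33.33459260504663
[356.2 274.8 381.1 274.7]
[329.8 312.7 329.7 332.3]
[375.7 295.1 331.4 293. ]
[330.  294.5 341.1 273.2]
[375.8 321.  376.9 295.6]
[335.7 350.9 312.2 338.8]
```

Emit:
move_arm --pt "-0.1 -0.7 1 0 0 0 1" --pt "-0.1 -0.8 1.5 0 0 0 1" --pt "-0.1 -0.8 1.5 0 0 0 1" --pt "0 0 1 0 0 1.7 1" --pt "0 0 0.5 0 0 1.8 1" --pt "0 0 0 0 0 0 1" --pt "0 0 0 0 0 0 1"

```text
time: 9.95
tool_pos: [0.4334, -0.2746, 0.1725]
tool_rot: [-0.001, 0.5, 0.866, 0.0]
contact_force: [1.1, -0.4, 0.4]
gripper_width: 1.0
grasp_force: 0.0
```

Run:
```python
from h import *
f,s=snap("w6");print(s["tool_pos"])
c=[.434,-.275]
print("pred",proj(f,np.array([*c,.128]))*1.5625)
cv2.imwrite("pics/w6c.png",cv2.resize(f["img"][130:340,130:410],(800,600),interpolation=cv2.INTER_CUBIC))
```

```text
[ 0.43380452 -0.2749535   0.17324154]
pred [403.19267648 358.37823016]
```

View pics/w6c.png

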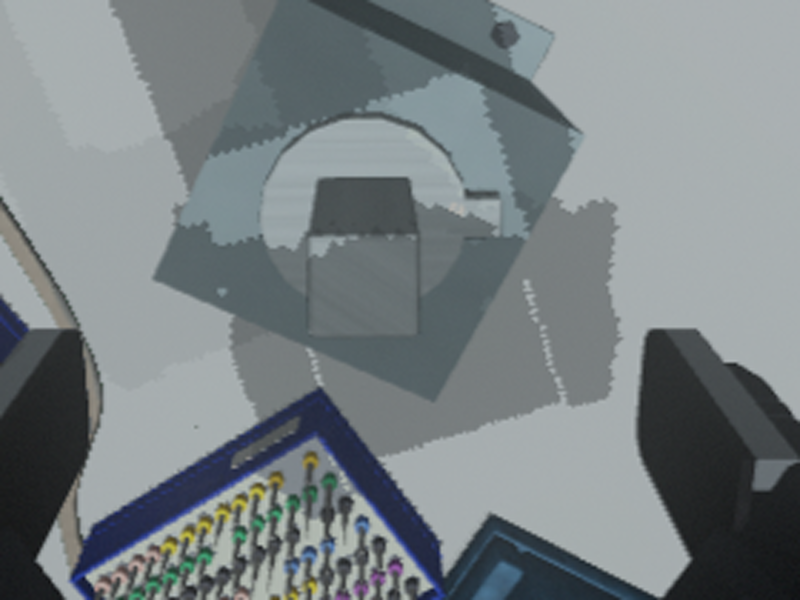

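The head is now square to the jaws. Its corners are at crop (308,234) to (420,335), centre (364,285), against a finger midline of 362. The 128 mm top height predicts this view to 1 px, and the lug at (482,214) points along tool +y.

Emit:
move_arm --pt "0 0 1 0 0 0 1" --pt "0 0 1.5 0 0 0 1" --pt "0 0 1.5 0 0 0 1" --pt "0 0 1.5 0 0 0 1" --pt "0 0 0.7 0 0 0 1" --pt "0 0 0 0 0 0 1" --pt "0 0 0 0 0 0 -1" --pt "0 0 0 0 0 0 -1" --pt "0 0 0 0 0 0 -1" --pt "0 0 0 0 0 0 -1" --pt "0 0 0 0 0 0 -1" --pt "0 0 0 0 0 0 -1" --pt "0 0 0 0 0 0 -1" --pt "0 0 0 0 0 0 -1" --pt "0 0 0 0 0 0 -1" --pt "0 0 0 0 0 0 -1"

```text
time: 11.33
tool_pos: [0.4342, -0.2758, 0.1122]
tool_rot: [0.001, 0.501, 0.865, -0.0]
contact_force: [-0.4, 0.1, 4.1]
gripper_width: 0.248
grasp_force: 60.2
```

Emit:
move_arm --pt "0 0 -0.5 0 0 0 -1" --pt "0 0 -1 0 0 0 -1" --pt "0 0 -1.6 0 0 0 -1" --pt "0 0 -1.6 0 0 0 -1" --pt "0 0 -1.6 0 0 0 -1" --pt "0 0 -1.6 0 0 0 -1" --pt "0 0 -1.6 0 0 0 -1" --pt "0 0 -1 0 0 0 -1" --pt "0 0 -0.5 0 0 0 -1" --pt "0 0 0 0 0 5.5 -1" --pt "0 0 0 0 0 5.5 -1" --pt "0 0 0 0 0 5.5 -1" --pt "0 0 0 0 0 5.5 -1" --pt "0 0 0 0 0 5.5 -1" --pt "0 0 0 0 0 5.5 -1" --pt "0 0 0 0 0 5.5 -1" --pt "0 0 0 0 0 5.5 -1" --pt "0 0 0 0 0 0 -1"

```text
time: 12.83
tool_pos: [0.4332, -0.2748, 0.22]
tool_rot: [-0.001, 0.789, 0.614, -0.0]
contact_force: [-0.0, 0.3, -3.6]
gripper_width: 0.248
grasp_force: 59.2
```

Emit:
move_arm --pt "1.2 0.12 0 0 0 0 -1" --pt "2 0.12 0 0 0 0 -1" --pt "2 0.12 0 0 0 0 -1" --pt "2 0.12 0 0 0 0 -1" --pt "2 0.12 0 0 0 0 -1" --pt "2 0.12 0 0 0 0 -1" --pt "2 0.12 0 0 0 0 -1" --pt "2 0.12 0 0 0 0 -1" --pt "2 0.12 0 0 0 0 -1" --pt "2 0.12 0 0 0 0 -1" --pt "2 0.12 0 0 0 0 -1" --pt "2 0.1 0 0 0 0 -1" --pt "1.5 0.1 0 0 0 0 -1" --pt "0.7 0 0 0 0 0 -1" --pt "0 0 0 0 0 0 -1" --pt "0 0 0 0 0 0 -1"

```text
time: 14.17
tool_pos: [0.5103, -0.0326, 0.2209]
tool_rot: [-0.0, 0.788, 0.615, -0.0]
contact_force: [0.1, -0.3, -3.4]
gripper_width: 0.254
grasp_force: 59.1
```

Run:
```python
from h import *
f,s=snap("w7");R=toolR(s);print(s["tool_pos"],s["contact_force"],"yaw tool y",np.degrees(np.arctan2(R[1,1],R[0,1])),s["joint_pos"].round(2))
print(cm(s,[.5293,.033,s["tool_pos"][2]]))
```

```text
[ 0.51025003 -0.03302508  0.22100467] [-0.60891603 -0.30175186 -3.57403583] yaw tool y -14.109991130833897 [-0.21 -0.2   1.9  -0.    1.44  0.04]
[ 6.87  0.24 -0.  ]
```

Run:
```python
from h import *
f,s=pickle.load(open("w7.pkl","rb"));print(proj(f,np.array([.5293,.033,.092])))
u,v=proj(f,np.array([.5293,.033,.092])).astype(int);x0,y0=u-68,max(v-51,0);print(x0,y0)
cv2.imwrite("pics/w7c.png",cv2.resize(f["img"][y0:y0+102,x0:x0+136],(800,600),interpolation=cv2.INTER_CUBIC))
```

```text
[259.66876566  98.85158258]
191 47
```

View pics/w7c.png

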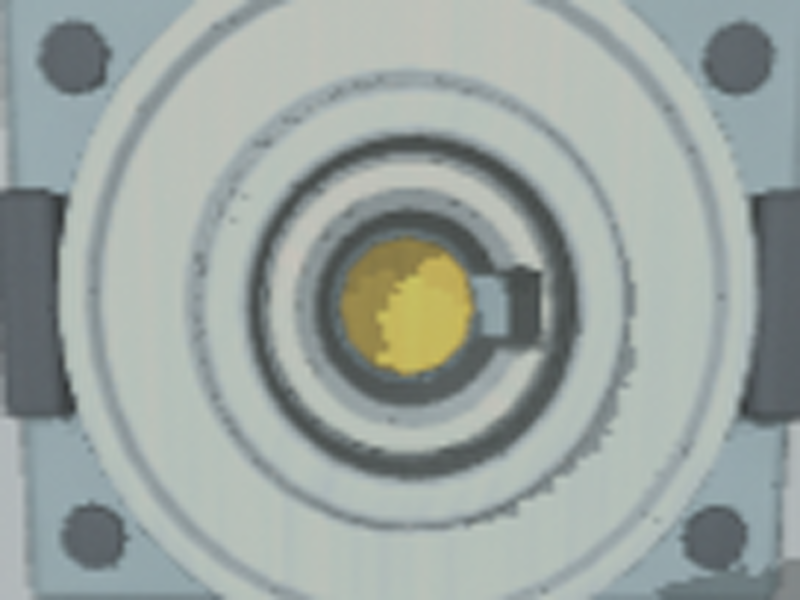

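The crop shows the sleeve concentric round the spigot, with a dark gap ring at 250–577. The bore centre is at (410,306) and the keyway at (530,308), along tool +y within about 1°, so the key is already aligned.

Emit:
move_arm --pt "1.2 0.1 0 0 0 0 -1" --pt "1.7 0.1 0 0 0 0 -1" --pt "1.7 0.1 0 0 0 0 -1" --pt "1.5 0.05 0 0 0 0 -1" --pt "0.77 0 0 0 0 0 -1" --pt "0 0 1 0 0 0 -1" --pt "0 0 1 0 0 0 -1" --pt "0 0 0.4 0 0 0 -1" --pt "0 0 0.2 0 0 0 -1" --pt "0 0 0.2 0 0 0 -1" --pt "0 0 0.2 0 0 0 -1" --pt "0 0 0 0 0 0 -1"

```text
time: 15.22
tool_pos: [0.5306, 0.0327, 0.191]
tool_rot: [-0.0, 0.789, 0.614, -0.0]
contact_force: [0.2, -0.1, -4.2]
gripper_width: 0.25
grasp_force: 59.0
```

```bash
python3 -c "
from plant import manip;s=manip.state();print(s['tool_pos'],s['contact_force'],s['ft_torque'])"
```

```text
[0.53063775 0.03269649 0.1910025 ] [ 0.24079083 -0.05466813 -4.22869461] [ 0.03554658  0.02275063 -0.0020752 ]
```

Emit:
move_arm --pt "0 0 0.4 0 0 0 -1" --pt "0 0 0.4 0 0 0 -1" --pt "0 0 0.4 0 0 0 -1" --pt "0 0 0.2 0 0 0 -1" --pt "0 0 0 0 0 0 -1"

```text
time: 15.63
tool_pos: [0.5304, 0.0331, 0.1763]
tool_rot: [-0.0, 0.789, 0.615, -0.0]
contact_force: [0.3, -0.4, -3.9]
gripper_width: 0.248
grasp_force: 59.1
```

Emit:
move_arm --pt "0 0 0.15 0 0 0 -1" --pt "0 0 0.15 0 0 0 -1" --pt "0 0 0.15 0 0 0 -1" --pt "0 0 0.15 0 0 0 -1" --pt "0 0 0 0 0 0 -1"

```text
time: 16.05
tool_pos: [0.5307, 0.033, 0.1709]
tool_rot: [-0.0, 0.789, 0.615, -0.0]
contact_force: [0.3, -0.1, -3.8]
gripper_width: 0.25
grasp_force: 59.1
```

Emit:
move_arm --pt "0 0 0.2 0 0 0 -1" --pt "0 0 0.2 0 0 0 -1" --pt "0 0 0.3 0 0 0 -1" --pt "0 0 0.3 0 0 0 -1" --pt "0 0 0.4 0 0 0 -1" --pt "0 0 0.4 0 0 0 -1" --pt "0 0 0.4 0 0 0 -1" --pt "0 0 0.4 0 0 0 -1" --pt "0 0 0.2 0 0 0 -1" --pt "0 0 0 0 0 0 -1"

```text
time: 16.88
tool_pos: [0.5305, 0.0331, 0.1425]
tool_rot: [-0.0, 0.789, 0.615, -0.0]
contact_force: [-0.0, -0.1, -3.1]
gripper_width: 0.253
grasp_force: 59.1
```

Emit:
move_arm --pt "0 0 0.2 0 0 0 -1" --pt "0 0 0.2 0 0 0 -1" --pt "0 0 0.2 0 0 0 -1" --pt "0 0 0.2 0 0 0 -1" --pt "0 0 0.15 0 0 0 -1" --pt "0 0 0 0 0 0 -1"

```text
time: 17.38
tool_pos: [0.5309, 0.033, 0.1352]
tool_rot: [0.0, 0.789, 0.615, -0.0]
contact_force: [-5.8, -0.4, 3.5]
gripper_width: 0.247
grasp_force: 60.5
```

Emit:
move_arm --pt "0 -0.1 0 0 0 0 -1" --pt "0 0 0.1 0 0 0 -1" --pt "0 0 0.1 0 0 0 -1" --pt "0 0 0.1 0 0 0 -1" --pt "0 0 0 0 0 0 -1" --pt "0 0 0 0 0 0 -1"

```text
time: 17.88
tool_pos: [0.5307, 0.0331, 0.1319]
tool_rot: [0.001, 0.789, 0.615, 0.001]
contact_force: [-2.9, -1.2, 5.1]
gripper_width: 0.249
grasp_force: 60.5
```

Emit:
move_arm --pt "0 -0.05 0.1 0 0 0 -1" --pt "0 0 0.1 0 0 0 -1" --pt "0 0 0.1 0 0 0 -1" --pt "0 0 0 0 0 0 -1" --pt "0 0 0 0 0 0 -1"

```text
time: 18.3
tool_pos: [0.5307, 0.0331, 0.1302]
tool_rot: [0.001, 0.789, 0.615, 0.001]
contact_force: [-3.5, -0.7, 11.0]
gripper_width: 0.25
grasp_force: 61.1
```

Emit:
move_arm --pt "0 0 0.1 0 0 0 -1" --pt "0 0 0.1 0 0 0 -1" --pt "0 0 0 0 0 0 -1" --pt "0 0 0 0 0 0 -1" --pt "0 0 0 0 0 0 -1"

```text
time: 18.72
tool_pos: [0.5308, 0.0331, 0.1301]
tool_rot: [0.001, 0.789, 0.615, 0.001]
contact_force: [-9.0, -0.2, 20.5]
gripper_width: 0.246
grasp_force: 62.3
```

Emit:
move_arm --pt "0 -0.08 0 0 0 0 -1" --pt "0 0 0 0 0 0 -1" --pt "0 0 0 0 0 0 -1" --pt "0 0 0 0 0 0 -1"

```text
time: 19.05
tool_pos: [0.5307, 0.0332, 0.1301]
tool_rot: [0.002, 0.789, 0.615, 0.001]
contact_force: [-5.3, -1.6, 16.6]
gripper_width: 0.249
grasp_force: 61.9
```

Run:
```python
from h import *
from plant import manip
for i in range(3):
    f=manip.grab_frame("scene");s=manip.state();print(s["time"],s["tool_pos"],s["tool_rot"],s["contact_force"],s["ft_torque"],s["grasp_force"])
```

```text
19.1 [0.53069262 0.03314426 0.13013805] [0.00186096 0.78875903 0.6146979  0.00148931] [-6.4173378  -1.63778068 17.2100181 ] [-0.20207951  1.5436526   0.08043646] 61.924726366996765
19.15 [0.53069524 0.03315866 0.13013907] [0.00184402 0.78874725 0.61471311 0.001471  ] [-6.41831461 -2.31397158 18.00615918] [-0.23705144  1.48083079  0.0163232 ] 61.933059096336365
19.2 [0.53066884 0.0331729  0.13011605] [0.00181915 0.78874253 0.61471928 0.00145444] [-6.02505053 -1.55588849 16.7864656 ] [-0.23385062  1.53666812  0.03521752] 61.93620264530182
```

Emit:
move_arm --pt "0 0 0.1 0 0 0 -1" --pt "0 0 0.05 0 0 0 -1" --pt "0 0 0 0 0 0 -1" --pt "0 0 0 0 0 0 -1" --pt "0 0 0 0 0 0 -1" --pt "0 0 0 0 0 0 -1"

```text
time: 19.7
tool_pos: [0.5308, 0.0332, 0.1301]
tool_rot: [0.002, 0.789, 0.615, 0.001]
contact_force: [-9.8, -1.3, 24.5]
gripper_width: 0.25
grasp_force: 63.1
```

```bash
python3 -c "
from plant import manip;print(manip.job_done())"
```

```text
the job is handed in; nothing more can be done
None
```

The job is handed in at about 20 s: the tall sleeve is on the spigot and the keyed shaft is in the bore, still gripped by its head and pressed with about 25 N against a hard stop within a millimetre of the calculated home height (judged from force and tool height, not a final picture).

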